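# Turn the supply carousel to its free bin and stand the spray bottle in it

## Task

Three of the four bins of the covered supply carousel already hold a stack of swabs and one is free, with only a thin mat on its floor. Turn the carousel's wheel until the free bin is squarely under the opening in the cover (a full bin is under it now; which one is free has to be found by feeling or looking through the opening), then stand the blue and white spray bottle upright on the floor of that bin and let go. Do not tip the bottle over on the way, and do not shift the mug, the steel cup or the water bottle.

Things in the scene. Friction and masses are not known exactly. Their poses are not given: they have to be found in the camera images.
- carousel: Fixed stand of the carousel: grey foot, steel column, round white cover 260 mm across, underside 86 and top 92 mm above the table (hub in the middle up to 103 mm). It does not turn. Origin: on the table, on the wheel's vertical axis; z up; +x points to the middle of the cover's one opening.
- opening (a point): Middle of the cover's pie-slice opening (edged in blue to 93 mm), 85 mm from the wheel's axis, height 92 mm (cover's top). The opening spans 80 degrees, from 42 mm off the axis out to the rim. Through it one bin can be reached from above; the others are covered.
- wheel: White wheel under the cover: disc 328 mm across, top at 20 mm; origin on the table on its vertical turning axis. Turns either way by as much as wanted, needs 2 to 3 N at the pegs, stays where left. Four open grey bins on its +x, +y, -x, -y axes; on the rim four upright pegs to push it by, at 45, 135, 225 and 315 degrees from its +x axis, counter-clockwise from above.
- bin (a point): Centre of the inner floor of the bin on the wheel's +x axis (not a special one), 85 mm off the axis, 23 mm above the table. Each bin is 66 mm square inside, walls 3 mm, rim 80 mm above the table. Three hold a swab stack (46x60x28 mm, top 51 mm above the table); the free one only a black mat (top 27 mm). At the start the bin nearest the opening is full.
- blue_peg (a point): Top of the peg with the blue cap (the other three are black), at 315 degrees from the wheel's +x axis. All pegs: 150 mm from the wheel's axis, steel, 14 mm thick, capped (16 mm thick) from 90 to 108 mm above the table; they pass 12 mm clear of the cover's edge.
- spray: White and blue pump spray bottle, 136 mm tall, about 0.12 kg, standing on the table. Origin: centre of its underside, z up. Round body 44 mm across up to 104 mm, neck 24 mm from 104 to 118 mm, pump head 18 mm from 118 to 136 mm. Standing in the free bin it reaches 163 mm above the table, 71 mm over the cover, so it can be held by neck and head.
- mug: Dark mug, 92 x 128 x 95 mm, on the table; leave alone. Origin: centre of its underside.
- cup: Small steel cup, 66 mm across, 42 mm tall, on the table; leave alone. Origin: centre of its underside.
- water_bottle: Clear water bottle with light blue cap, 64 mm across, 202 mm tall, on the table; leave alone. Origin: centre of its underside.

How it is judged:
By the outcome, as a careful person would: the job done as asked, in the order asked, and still so for the second after the job is handed in, with the robot touching nothing.
It also fails if it takes over 72 s, if anything falls off the work surface, if the arm or the gripper's body presses on something with over 40 N, if the wrist force passes 120 N, or if a joint passes its speed limit or range.

## Robot

A 7-joint arm with a two-finger parallel gripper is mounted at the origin on the work surface; the furniture and walls round the work are solid. World frame = base frame: x ahead of the robot, y to its left, z up, the work surface at z = 0. Lengths are in mm, angles in rad, forces in N, time in s.
With the tool pointing down it reaches from about 400 to 875 mm from the base axis. Payload 4.4 kg.
Tool frame: the origin (TCP) lies at the very end of the fingers, on their centre line; the grasp point (between the pads) lies ctrl.grip_depth behind it (ctrl.grip_depth is the distance from the TCP to the grasp point, in mm); y points along the fingers, x is the direction in which the jaws open and shut, and the axes are right-handed (so a half turn about y gives the same grasp; the last joint's range is limited). The gripper opens to 85 mm and grips with 20 to 120 N. Pads are 22 mm wide; open, the fingers measure 114 mm over their backs; the gripper's body (76 mm by 85 mm) begins 54 mm behind the grasp point. The pads swing forward as they close: fully open they stand 13 mm farther back than shut.
Start: joints at [-1.328, 0.628, 0.038, 1.517, -0.027, 0.996, -0.02], TCP at [197.521, 619.276, 231.313] pointing down, gripper open.
Joint ranges: [-3.06, 3.06], [-0.37, 2.12], [-1.25, 1.32], [0.18, 2.47], [-1.1, 4.24], [0.23, 1.98], [-2.94, 2.94]. Speed limits (rad/s): [2.57, 2.57, 3.14, 3.14, 3.14, 3.14, 3.14].

## Interface

Orientations are given as [roll, pitch, yaw] about the fixed x, y, z axes, in that order (R = Rz(yaw) Ry(pitch) Rx(roll)).
In Python, from cell import ctrl gives the robot as it stands.
- The arm moves only by the tool apply_moves, never from a script. Its argument "motion" is a list of rows, each a list of 5 numbers: the shift along the tool's x, y, z in cm, then the turn about the tool's y in rad, then the finger opening in cm, from 0 to 8.54. In form: [[tx, ty, tz, roll, hand], ...]. A call has 1 to 20 rows; each row is the pose to reach, as a shift and turn from the pose commanded when the call began, along the tool's axes at that moment; what a row does not reach only later rows make up. A row lasts 1/8 s, in which the tool goes at most 62.5 mm and 10.7 degrees, less where a joint would pass 70% of its speed; a pose out of reach is approached as far as the arm can. A call with a gripper value outside its range is refused whole. The fingers move at their own pace and stop on an object; the grip force is fixed at half the most. Time passes only in rows, so rows that repeat a pose let the fingers close. It gives the time, the measured TCP pose, the force and the opening at its end, in the units of the state.
- ctrl.read_state(): the state, without advancing time (a new reading comes with each control period).
- ctrl.get_image(name): name is "scene" or "top"; returns a dict with "image" (480x640x3 uint8, red, green, blue), "vfov" (degrees; the focal length in pixels is half the picture's height over the tangent of half this angle, whatever the lens; pixels are square), "cx", "cy" (the principal point, pixels), "extrinsics" (4x4, takes a point from world to camera coordinates). Camera axes: x right, y up, looking along -z (the intrinsics and any distortion apply to the point x, -y, -z); pixel columns grow to the right and rows downward; lengths in mm; the calibration is good to about 2 mm. A picture is of the moment at which its call begins. There is no depth.
- ctrl.finish_job(): hands the job in, once; it reports no verdict.
Trained networks look in a picture, given as the dict that the camera call returned (one of the last four; its "shot" number tells which), for a name from the list of things; names that differ only in an ending like _2 or _b are one class to them, and where a whole thing is asked for, a point or a joint stands for the part that bears it (a point fixed in the world has none). Each returns a list of dicts, best first, with "confidence" (0 to 1); they miss things now and then, are a little off and sometimes report something else, mostly with a low value. They report only what shows in the picture. A call takes as long as a camera call.
- ctrl.search_frame(picture, query): "location" ([x, y, z] in mm, in world coordinates, good to about 4 mm: the middle of the surface that is visible of it).
- ctrl.mark_of(picture, query): "location" ([x, y, z] in mm, in world coordinates, good to about 4 mm: a listed point, or the origin of a listed thing).
The state is a dict: "clock": time; "qpos": joint angles; "qd": joint speeds; "tau": joint torques, N m; "eef_pos": TCP position; "tool_rot": TCP orientation; "force": force on the tool from outside, world axes, zero at the start; "torque": the same for the moment, N m; "width": finger opening in mm.
Only numpy, scipy, OpenCV 4.12 (cv2) and the standard library are available. Lean on these libraries where they do the work, as an engineer would, in place of code of your own. Each camera call takes 0.05 s, during which the arm holds its last target.

## Working session

There is one attempt and no reset: what is moved stays moved. The work goes in short steps, Python scripts to look and compute and a tool call to move; the robot and the scene stay as the last step left them, time stands still between calls to the robot, and variables do not carry over. Pictures are saved under pics/ and viewed, and the job is handed in when it is done.

Besides the shell and the picture viewer there is one more tool, called after ">>>" in YAML: its name, and indented under it one key for each argument. apply_moves: Moves the arm, as the interface text tells. Its arguments: {"type":"object","properties":{"motion":{"type":"array","items":{"type":"array","items":{"type":"number"}}}},"required":["motion"]}

```bash
ls; mkdir -p pics; python3 - <<'E'
from cell import ctrl
import cv2
s=ctrl.read_state()
for k,v in s.items(): print(k,v)
print(ctrl.grip_depth)
for n in ("scene","top"):
    p=ctrl.get_image(n)
    cv2.imwrite(f"pics/{n}0.png",p["image"][:,:,::-1])
    print(n,p["vfov"],p["cx"],p["cy"],p["extrinsics"],[k for k in p])
    for q in ["carousel","opening","wheel","bin","blue_peg","spray","mug","cup","water_bottle"]:
        print(q,[(r["location"],r["confidence"]) for r in ctrl.mark_of(p,q)][:3])
E
```

```text
pics
clock 0.0
qpos [-1.32779926  0.62934614  0.03843717  1.51839075 -0.02696782  0.99630401
 -0.02000705]
qd [ 5.08669727e-04 -4.22681440e-05 -4.02804622e-04 -7.26709721e-04
  8.03980031e-04 -5.72452600e-04 -1.11396844e-03]
tau [-9.20332859e-04 -5.63391709e+01  1.22570280e+00 -1.93454736e+01
  1.09355879e-02  1.04818345e-02  1.65523420e-05]
eef_pos [197.32825509 618.65182124 230.38173766]
tool_rot [-1.57084656  0.0019297   1.26201303]
force [ 0.69201669 -0.96988082  0.4950027 ]
torque [-0.02142632  0.00648688  0.00451392]
width 85.4157739897771
18.700000000000003
scene 45.463694617144355 318.0647533541755 244.6531384760681 [[ 9.01406639e-01 -4.32818976e-01 -1.15673767e-02 -4.99137725e+02]
 [ 3.18348704e-01  6.44425155e-01  6.95248389e-01 -1.20478323e+02]
 [-2.93462388e-01 -6.30383973e-01  7.18676473e-01 -1.66271585e+03]
 [ 0.00000000e+00  0.00000000e+00  0.00000000e+00  1.00000000e+00]] ['image', 'vfov', 'cx', 'cy', 'extrinsics', 'shot']
carousel [([410.4, -248.7, -0.9], 0.63)]
opening [([437.6, -169.0, 94.7], 0.71)]
wheel []
bin [([442.1, -168.6, 23.8], 0.68)]
blue_peg [([553.0, -1
[... 237 characters left out ...]
491986 241.82047433498713 [[ 1.35045941e-02 -9.99873463e-01 -8.40735586e-03 -1.41552908e+02]
 [ 9.96759117e-01  1.27947329e-02  7.94201366e-02 -4.55043989e+02]
 [-7.93025171e-02 -9.45264530e-03  9.96805778e-01 -1.48993818e+03]
 [ 0.00000000e+00  0.00000000e+00  0.00000000e+00  1.00000000e+00]] ['image', 'vfov', 'cx', 'cy', 'extrinsics', 'shot']
carousel [([418.9, -245.9, -1.0], 0.86)]
opening []
wheel [([412.2, -250.6, -3.1], 0.74)]
bin [([443.5, -170.3, 23.8], 0.82)]
blue_peg [([555.6, -190.7, 105.4], 0.7)]
spray []
mug [([565.2, -461.4, -0.6], 0.56)]
cup [([367.3, -520.7, -0.2], 0.59)]
water_bottle [([585.7, 228.0, 3.4], 0.59), ([555.0, -193.0, 106.0], 0.35), ([413.4, -250.1, -3.4], 0.33)]
```

View pics/scene0.png

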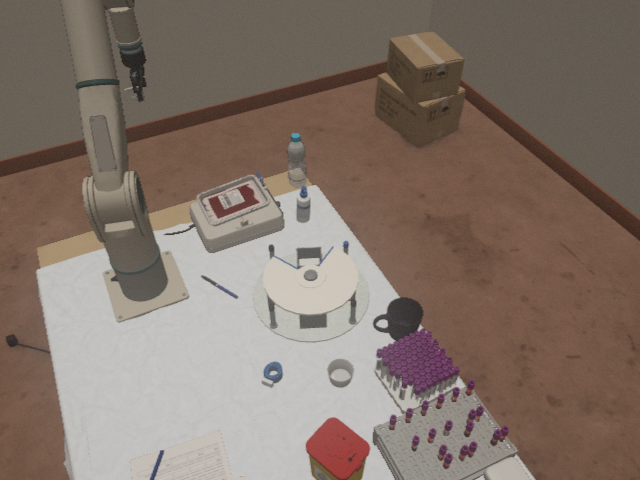

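View pics/top0.png

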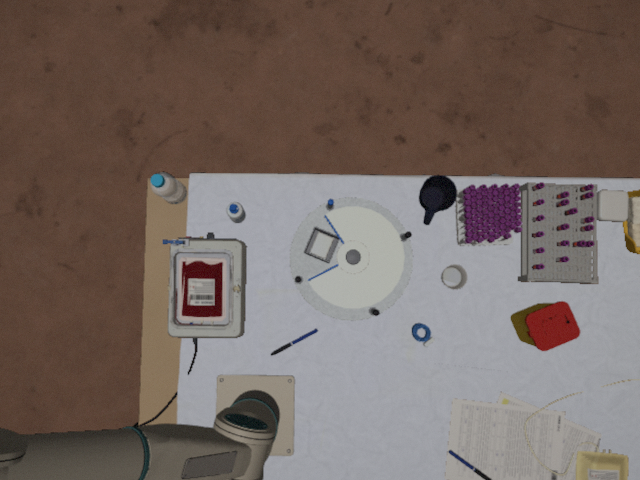

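```bash
cat > h.py <<'E'
import numpy as np, cv2
from cell import ctrl
def cam(p):
    f=240/np.tan(np.radians(p["vfov"]/2)); return f,p["cx"],p["cy"],np.array(p["extrinsics"])
def proj(p,X):
    f,cx,cy,E=cam(p); X=np.atleast_2d(X); c=X@E[:3,:3].T+E[:3,3]
    return np.c_[cx+f*c[:,0]/-c[:,2], cy-f*c[:,1]/-c[:,2]]
def back(p,u,v,z):
    f,cx,cy,E=cam(p); d=np.array([(u-cx)/f,-(v-cy)/f,-1.])
    R=E[:3,:3];o=-R.T@E[:3,3];d=R.T@d
    return o+d*(z-o[2])/d[2]
def tri(p,a,q,b):
    A=[];B=[]
    for P,(u,v) in((p,a),(q,b)):
        o=back(P,u,v,0);d=back(P,u,v,300)-o;d/=np.linalg.norm(d);M=np.eye(3)-np.outer(d,d);A.append(M);B.append(M@o)
    return np.linalg.solve(sum(A),sum(B))
def crop(p,x0,y0,x1,y1,k,name):
    im=p["image"][y0:y1,x0:x1,::-1]; cv2.imwrite("pics/"+name,cv2.resize(im,None,fx=k,fy=k,interpolation=cv2.INTER_CUBIC))
E
python3 - <<'E'
from h import *
import pickle
S=ctrl.get_image("scene");T=ctrl.get_image("top")
pickle.dump((S,T),open("p0.pkl","wb"))
crop(T,280,185,420,325,4,"t1.png"); crop(S,240,230,380,340,5,"s1.png"); crop(S,270,120,340,230,5,"s2.png");crop(T,140,160,260,260,5,"t2.png")
E
```

```text
(no output)
```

View pics/t1.png

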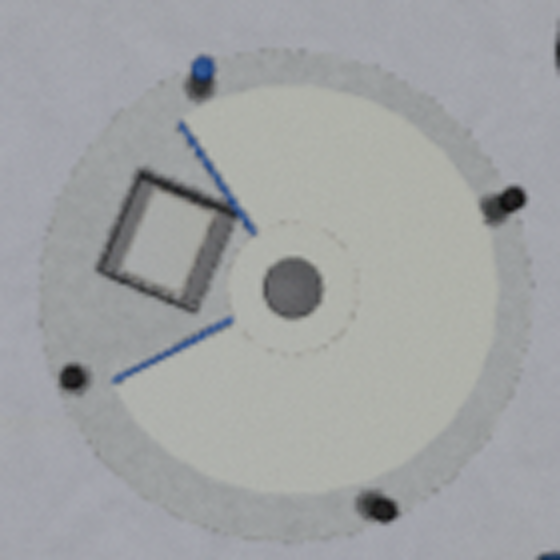

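View pics/s1.png

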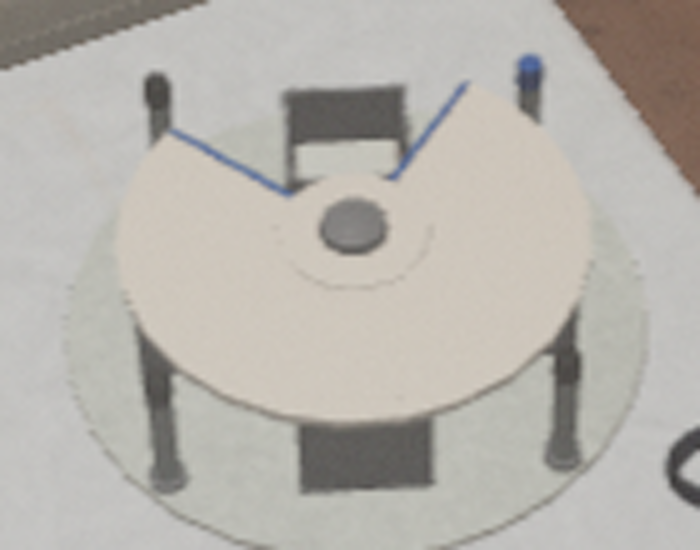

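View pics/s2.png

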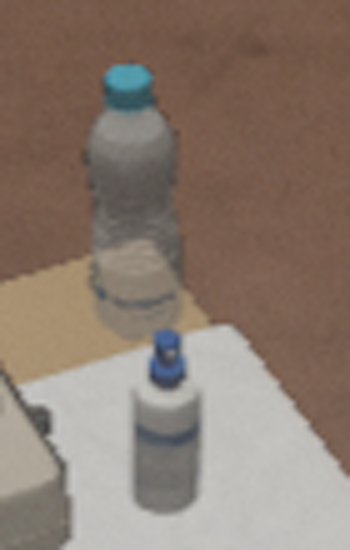

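View pics/t2.png

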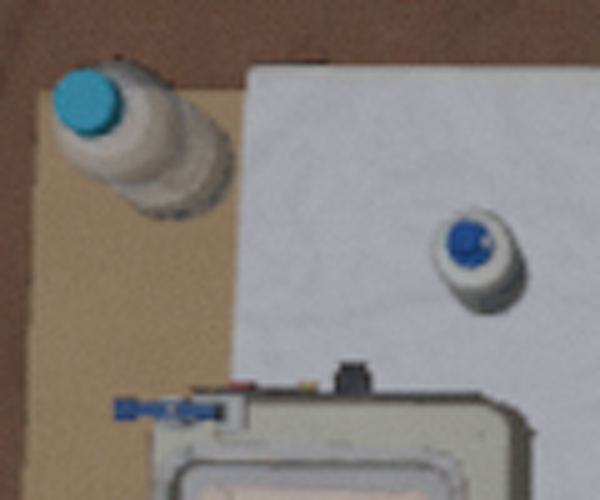

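```bash
python3 - <<'E'
from h import *
import pickle
S,T=pickle.load(open("p0.pkl","rb"))
t=lambda x,y:(280+x/4-.4,185+y/4-.4)
s=lambda x,y:(240+x/5-.4,230+y/5-.4)
C=back(T,*t(293,287),103);print("hub T",C, "S",back(S,*s(353,225),103))
e=[back(T,*t(*a),93) for a in((181,122),(254,233),(115,381),(231,321))]
g=[back(S,*s(*a),93) for a in((467,84),(392,178),(172,130),(290,192))]
for E in(e,g):
    print(np.round(E,1)[:,:2].tolist())
    print("edge line dirs",[np.degrees(np.arctan2(*(E[i]-E[i+1])[1::-1])) for i in(0,2)])
for n,a in(("blue",(203,68)),("b2",(512,198)),("b3",(383,511)),("b4",(72,378))):
    P=back(T,*t(*a),108);d=P-C;print(n,P.round(1),np.hypot(*d[:2]),np.degrees(np.arctan2(d[1],d[0])))
for n,a in(("blue",(529,62)),("b4",(156,80))):
    P=back(S,*s(*a),108);d=P-C;print(n,P.round(1),np.hypot(*d[:2]),np.degrees(np.arctan2(d[1],d[0])))
# fit axis by pegs
sT=(140+468/5-.4,160+240/5-.4); sS=(270+167/5-.4,120+336/5-.4)
print("spray",back(T,*sT,136),back(S,*sS,136),tri(T,sT,S,sS))
# bottom middle in S
print(back(S,270+167/5,120+500/5,3))
print(ctrl.get_image("top")["shot"])
E
```

```text
hub T [ 414.88526607 -246.65289379  103.        ] S [ 410.19083887 -252.53447247  103.        ]
[[519.6, -175.4], [449.4, -222.4], [354.6, -135.6], [393.4, -208.4]]
edge line dirs [np.float64(33.81022173550836), np.float64(118.06811855529591)]
[[517.4, -176.7], [447.7, -222.9], [352.3, -135.3], [392.7, -207.3]]
edge line dirs [np.float64(33.51438998059841), np.float64(119.3162049276483)]
blue [ 552.1 -188.6  108. ] 149.00302549904532 22.935712964165738
b2 [ 472.3 -383.1  108. ] 148.0151401769761 -67.19355492597693
b3 [ 276.2 -303.1  108. ] 149.719050772706 -157.83924782017968
b4 [ 356.  -108.9  108. ] 149.79684306452398 113.16057998992788
blue [ 550.2 -189.7  108. ] 146.80875817849477 22.84294920096644
b4 [ 354.5 -108.9  108. ] 150.44193763792367 113.65683992954108
spray [529.93906922  52.24777366 136.        ] [529.91749112  53.3487325  136.        ] [529.61155751  52.1530634  137.05564019]
[524.36721595  47.86684932   3.        ]
5
```

```bash
cat >> h.py <<'E'
import json
# commanded pose: x,y,z(mm), yaw(deg)
def rows(cmd,wps,f):
    """cmd=(x,y,z,yaw); wps list of (x,y,z,yaw); prints rows"""
    a=np.radians(cmd[3]);out=[]
    for (x,y,z,w) in wps:
        dx,dy,dz=np.array([x,y,z])-cmd[:3]
        out.append([round((dx*np.cos(a)+dy*np.sin(a))/10,2),round(-dz/10,2),round((-dx*np.sin(a)+dy*np.cos(a))/10,2),round(-np.radians(w-cmd[3]),3),f])
    print(json.dumps(out))
def st():
    s=ctrl.read_state(); r=s["tool_rot"]
    print(round(s["clock"],2),s["eef_pos"].round(1) if hasattr(s["eef_pos"],"round") else np.round(s["eef_pos"],1),np.degrees(r).round(1),np.round(s["force"],1),round(s["width"],1),np.round(s["qpos"],2))
E
python3 - <<'E'
from h import *
c=(197.5,619.3,231.3,72.3)
w=[];p=np.array(c)
for q,n in(((480,300,300,10),9),((555,50,300,-40),6),((552,-188,260,-67),5)):
    q=np.array(q)
    w+= [p+(q-p)*k/n for k in range(1,n+1)];p=q
rows(c,w,3.0)
import pickle
S,T=pickle.load(open("p0.pkl","rb"))
print(back(T,428,222,80), -T["extrinsics"][:3,:3].T@T["extrinsics"][:3,3])
E
```

```text
[[-2.43, -0.76, -4.07, 0.121, 3.0], [-4.85, -1.53, -8.14, 0.242, 3.0], [-7.28, -2.29, -12.21, 0.362, 3.0], [-9.7, -3.05, -16.28, 0.483, 3.0], [-12.13, -3.82, -20.34, 0.604, 3.0], [-14.55, -4.58, -24.41, 0.725, 3.0], [-16.98, -5.34, -28.48, 0.846, 3.0], [-19.4, -6.11, -32.55, 0.967, 3.0], [-21.83, -6.87, -36.62, 1.087, 3.0], [-25.42, -6.87, -39.08, 1.233, 3.0], [-29.01, -6.87, -41.54, 1.378, 3.0], [-32.6, -6.87, -43.99, 1.524, 3.0], [-36.19, -6.87, -46.45, 1.669, 3.0], [-39.78, -6.87, -48.91, 1.815, 3.0], [-43.37, -6.87, -51.37, 1.96, 3.0], [-47.92, -6.07, -52.76, 2.054, 3.0], [-52.47, -5.27, -54.15, 2.149, 3.0], [-57.02, -4.47, -55.54, 2.243, 3.0], [-61.58, -3.67, -56.93, 2.337, 3.0], [-66.13, -2.87, -58.32, 2.431, 3.0]]
[ 506.71986092 -439.89603268   80.        ] [ 337.32501144 -149.79668758 1520.12855193]
```

>>> apply_moves:
  motion:
    - [-2.4,-0.8,-4.1,0.12,3]
    - [-4.9,-1.5,-8.1,0.24,3]
    - [-7.3,-2.3,-12.2,0.36,3]
    - [-9.7,-3.1,-16.3,0.48,3]
    - [-12.1,-3.8,-20.3,0.6,3]
    - [-14.6,-4.6,-24.4,0.72,3]
    - [-17,-5.3,-28.5,0.85,3]
    - [-19.4,-6.1,-32.6,0.97,3]
    - [-21.8,-6.9,-36.6,1.09,3]

```text
clock: 2.28
eef_pos: [480.9, 299.2, 300.8]
tool_rot: [-1.57, -0.0, 0.168]
force: [-0.5, 0.6, 0.7]
width: 30.0
```

```bash
python3 - <<'E'
from h import *
st()
c=(480.2,299.8,300.3,72.3-np.degrees(1.09));print(c)
w=[];p=np.array(c)
for q,n in(((555,50,300,-40),6),((552,-188,260,-67),5),((552,-188.6,130,-67),3)):
    q=np.array(q)
    w+= [p+(q-p)*k/n for k in range(1,n+1)];p=q
rows(c,w,3.0)
E
```

```text
2.27 [480.9 299.2 300.8] [-90.   -0.    9.6] [-0.5  0.6  0.7] 30.0 [-0.86  0.46  0.38  1.67 -0.19  1.05 -0.25]
(480.2, 299.8, 300.3, np.float64(9.847600330740264))
[[0.52, 0.01, -4.32, 0.145, 3.0], [1.03, 0.01, -8.63, 0.29, 3.0], [1.55, 0.02, -12.95, 0.435, 3.0], [2.07, 0.02, -17.26, 0.58, 3.0], [2.58, 0.02, -21.58, 0.725, 3.0], [3.1, 0.03, -25.89, 0.87, 3.0], [2.22, 0.83, -30.57, 0.964, 3.0], [1.35, 1.63, -35.25, 1.059, 3.0], [0.48, 2.43, -39.93, 1.153, 3.0], [-0.4, 3.23, -44.61, 1.247, 3.0], [-1.27, 4.03, -49.29, 1.341, 3.0], [-1.27, 8.36, -49.31, 1.341, 3.0], [-1.28, 12.7, -49.33, 1.341, 3.0], [-1.28, 17.03, -49.35, 1.341, 3.0]]
```

>>> apply_moves:
  motion:
    - [0.5,0,-4.3,0.145,3]
    - [1,0,-8.6,0.29,3]
    - [1.5,0,-12.9,0.435,3]
    - [2.1,0,-17.3,0.58,3]
    - [2.6,0,-21.6,0.725,3]
    - [3.1,0,-25.9,0.87,3]
    - [2.2,0.8,-30.6,0.965,3]
    - [1.3,1.6,-35.3,1.06,3]
    - [0.5,2.4,-39.9,1.155,3]
    - [-0.4,3.2,-44.6,1.25,3]
    - [-1.3,4,-49.3,1.34,3]
    - [-1.3,8.4,-49.3,1.34,3]
    - [-1.3,12.7,-49.3,1.34,3]
    - [-1.3,17,-49.3,1.34,3]

```text
clock: 4.03
eef_pos: [551.8, -187.5, 129.1]
tool_rot: [-1.57, -0.0, -1.168]
force: [0.7, 1.3, 0.5]
width: 29.6
```

```bash
python3 - <<'E'
from h import *
st()
S=ctrl.get_image("scene");T=ctrl.get_image("top")
cv2.imwrite("pics/a.png",np.hstack([cv2.resize(S["image"][180:340,230:390],(400,400)),cv2.resize(T["image"][180:340,270:430],(400,400))])[:,:,::-1])
E
```

```text
4.03 [ 551.8 -187.5  129.1] [-90.   -0.  -66.9] [0.7 1.3 0.5] 29.6 [-0.09  0.74  0.6   1.82 -0.58  0.77 -0.34]
```

View pics/a.png

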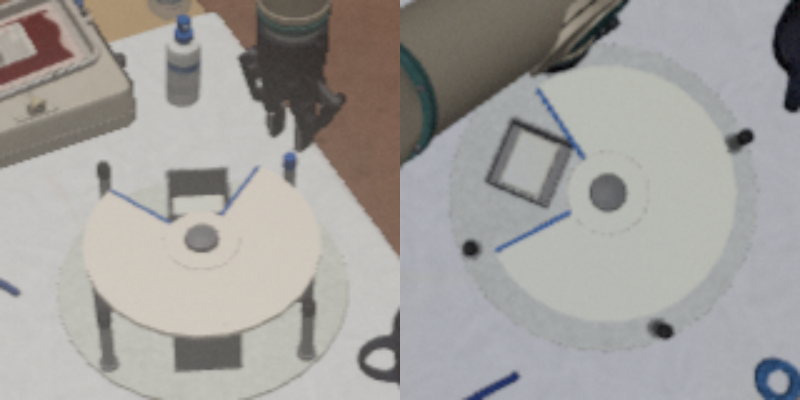

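>>> apply_moves:
  motion:
    - [0,1.7,0,0,3]
    - [0,3.3,0,0,3]
    - [0,3.3,0,0,1.8]
    - [0,3.3,0,0,1.8]
    - [0,3.3,0,0,1.8]

```text
clock: 4.75
eef_pos: [551.9, -187.6, 97.9]
tool_rot: [-1.57, -0.0, -1.168]
force: [-0.2, -0.2, -0.8]
width: 18.1
```

```bash
python3 - <<'E'
from h import *
st()
c=(552.2,-187.8,97,-67)
n=14
w=[]
for k in range(1,n+1):
    t=22.9+(-58.9-22.9)*k/n; a=np.radians(t)
    w.append((414+150*np.cos(a),-246+150*np.sin(a),97,-67+(t-22.9)))
rows(c,w,1.8);print(w[-1])
E
```

```text
4.75 [ 551.9 -187.6   97.9] [-90.   -0.  -66.9] [-0.2 -0.2 -0.8] 18.1 [-0.06  0.78  0.56  1.84 -0.62  0.71 -0.31]
[[1.51, -0.0, -0.08, 0.102, 1.8], [3.02, -0.0, -0.31, 0.204, 1.8], [4.5, -0.0, -0.7, 0.306, 1.8], [5.93, -0.0, -1.24, 0.408, 1.8], [7.3, -0.0, -1.92, 0.51, 1.8], [8.59, -0.0, -2.73, 0.612, 1.8], [9.8, -0.0, -3.67, 0.714, 1.8], [10.9, -0.0, -4.74, 0.816, 1.8], [11.89, -0.0, -5.9, 0.918, 1.8], [12.75, -0.0, -7.16, 1.02, 1.8], [13.48, -0.0, -8.51, 1.122, 1.8], [14.07, -0.0, -9.92, 1.224, 1.8], [14.52, -0.0, -11.38, 1.326, 1.8], [14.81, -0.0, -12.88, 1.428, 1.8]]
(np.float64(491.4799993299963), np.float64(-374.4400626900492), 97, -148.8)
```

>>> apply_moves:
  motion:
    - [0,0.4,0,0,1.8]
    - [1.5,0.4,-0.1,0.1,1.8]
    - [3,0.4,-0.3,0.2,1.8]
    - [4.5,0.4,-0.7,0.31,1.8]
    - [5.9,0.4,-1.2,0.41,1.8]
    - [7.3,0.4,-1.9,0.51,1.8]
    - [8.6,0.4,-2.7,0.61,1.8]

```text
clock: 5.62
eef_pos: [561.9, -275.5, 92.9]
tool_rot: [-1.57, 0.003, -1.78]
force: [2.2, 3.2, -0.9]
width: 18.0
```

```bash
python3 - <<'E'
from h import *
st()
S=ctrl.get_image("scene");T=ctrl.get_image("top")
cv2.imwrite("pics/b.png",np.hstack([cv2.resize(S["image"][180:340,230:390],(400,400)),cv2.resize(T["image"][180:340,270:430],(400,400))])[:,:,::-1])
E
```

```text
5.62 [ 561.9 -275.5   92.9] [ -89.9    0.2 -102. ] [ 2.2  3.2 -0.9] 18.0 [ 0.01  0.89  0.72  1.72 -0.76  0.84 -0.7 ]
```

View pics/b.png

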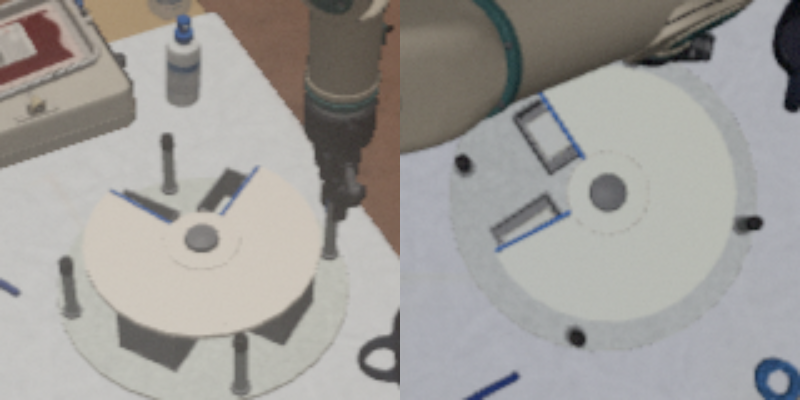

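```bash
python3 - <<'E'
from h import *
T=ctrl.get_image("top")
crop(T,295,205,355,285,9,"c.png")
E
```

```text
(no output)
```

View pics/c.png

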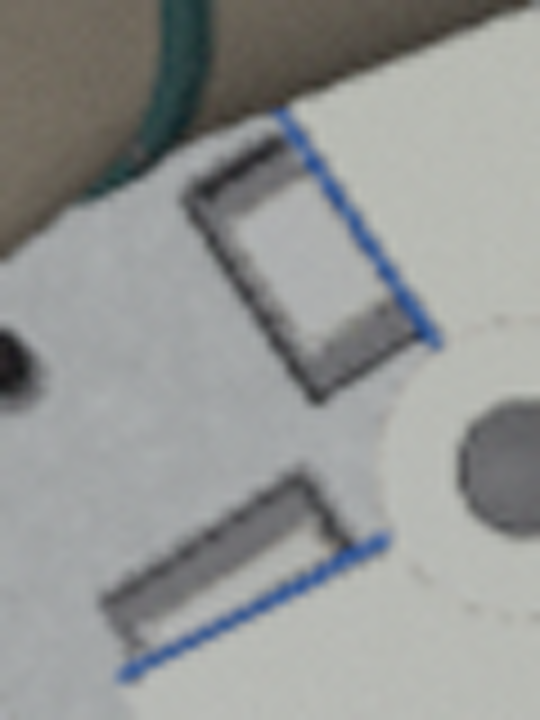

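```bash
python3 - <<'E'
from h import *
c=(552.2+86*np.cos(np.radians(-67))+27*-np.sin(np.radians(67)),-187.8+86*np.sin(np.radians(-67))-27*np.cos(np.radians(67)),93,-67-np.degrees(.61))
print(c)
w=[]
n=8;t0=-12.1
for k in range(1,n+1):
    t=t0+(-58.9-t0)*k/n; a=np.radians(t)
    w.append((414+150*np.cos(a),-246+150*np.sin(a),93,-67+(t-22.9)))
w.append((*w[-1][:2],150,w[-1][3]))
rows(c,w,1.8)
# move to peg at 31.1, yaw -59
n=7
for k in range(1,n+1):
    t=-58.9+90*k/n;a=np.radians(t); w.append((414+150*np.cos(a),-246+150*np.sin(a),150,-67+t-22.9))
rows(c,w,3)
E
```

```text
(np.float64(560.9492460068617), np.float64(-277.5131578661203), 93, np.float64(-101.95042550298021))
[[1.53, -0.0, -0.11, 0.103, 1.8], [3.04, -0.0, -0.35, 0.205, 1.8], [4.52, -0.0, -0.74, 0.307, 1.8], [5.95, -0.0, -1.28, 0.409, 1.8], [7.32, -0.0, -1.96, 0.511, 1.8], [8.62, -0.0, -2.78, 0.613, 1.8], [9.82, -0.0, -3.73, 0.716, 1.8], [10.92, -0.0, -4.79, 0.818, 1.8], [10.92, -5.7, -4.79, 0.818, 1.8]]
[[1.53, -0.0, -0.11, 0.103, 3], [3.04, -0.0, -0.35, 0.205, 3], [4.52, -0.0, -0.74, 0.307, 3], [5.95, -0.0, -1.28, 0.409, 3], [7.32, -0.0, -1.96, 0.511, 3], [8.62, -0.0, -2.78, 0.613, 3], [9.82, -0.0, -3.73, 0.716, 3], [10.92, -0.0, -4.79, 0.818, 3], [10.92, -5.7, -4.79, 0.818, 3], [8.37, -5.7, -2.61, 0.593, 3], [5.39, -5.7, -1.05, 0.369, 3], [2.15, -5.7, -0.19, 0.144, 3], [-1.21, -5.7, -0.07, -0.08, 3], [-4.51, -5.7, -0.71, -0.304, 3], [-7.58, -5.7, -2.06, -0.529, 3], [-10.28, -5.7, -4.07, -0.753, 3]]
```

>>> apply_moves:
  motion:
    - [1.5,0,-0.1,0.1,1.8]
    - [3,0,-0.35,0.205,1.8]
    - [4.5,0,-0.7,0.305,1.8]
    - [5.95,0,-1.3,0.41,1.8]
    - [7.3,0,-2,0.51,1.8]
    - [8.6,0,-2.8,0.615,1.8]
    - [9.8,0,-3.7,0.715,1.8]
    - [10.9,0,-4.8,0.82,1.8]
    - [10.9,0,-4.8,0.82,1.8]
    - [10.9,-5.7,-4.8,0.82,3]

```text
clock: 7.02
eef_pos: [489.7, -370.6, 147.0]
tool_rot: [-1.58, -0.002, -2.594]
force: [1.0, -0.1, -0.1]
width: 29.8
```

>>> apply_moves:
  motion:
    - [0,0,0,0,3]

```text
clock: 7.15
eef_pos: [492.4, -375.9, 154.1]
tool_rot: [-1.564, 0.001, -2.594]
force: [-0.4, 1.0, -0.4]
width: 30.2
```

```bash
python3 - <<'E'
from h import *
st()
T=ctrl.get_image("top")
crop(T,275,180,435,330,5,"d.png")
c=(491.5,-374.5,150,-148.8)
n=9;w=[]
for k in range(1,n+1):
    t=-58.9+90*k/n;a=np.radians(t); w.append((414+150*np.cos(a),-246+150*np.sin(a),150,-67+t-22.9))
rows(c,w,3)
E
```

```text
7.15 [ 492.4 -375.9  154.1] [-8.960e+01  1.000e-01 -1.487e+02] [-0.4  1.  -0.4] 30.2 [ 0.08  0.88  0.97  1.7  -0.84  1.02 -1.24]
[[-2.61, -0.0, -0.23, -0.175, 3], [-5.13, -0.0, -0.9, -0.349, 3], [-7.5, -0.0, -2.0, -0.524, 3], [-9.65, -0.0, -3.5, -0.698, 3], [-11.5, -0.0, -5.34, -0.873, 3], [-13.0, -0.0, -7.48, -1.047, 3], [-14.11, -0.0, -9.85, -1.222, 3], [-14.8, -0.0, -12.38, -1.396, 3], [-15.03, -0.0, -14.98, -1.571, 3]]
```

View pics/d.png

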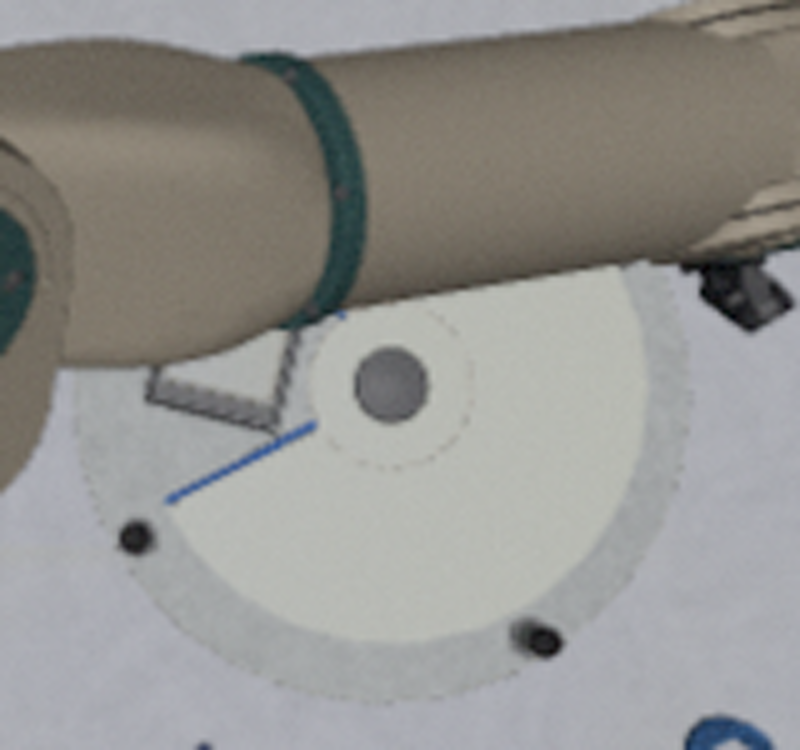

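>>> apply_moves:
  motion:
    - [-2.6,0,-0.2,-0.175,3]
    - [-5.1,0,-0.9,-0.35,3]
    - [-7.5,0,-2,-0.525,3]
    - [-9.65,0,-3.5,-0.7,3]
    - [-11.5,0,-5.3,-0.87,3]
    - [-13,0,-7.5,-1.05,3]
    - [-14.1,0,-9.85,-1.22,3]
    - [-14.8,0,-12.4,-1.4,3]
    - [-15,0,-15,-1.57,3]
    - [-15,0,-15,-1.57,3]
    - [-15,0,-15,-1.57,3]

```text
clock: 8.57
eef_pos: [542.0, -168.6, 150.1]
tool_rot: [-1.571, -0.001, -1.029]
force: [0.4, -0.1, 0.0]
width: 30.1
```

```bash
python3 - <<'E'
from h import *
st()
S=ctrl.get_image("scene");T=ctrl.get_image("top")
cv2.imwrite("pics/e.png",np.hstack([cv2.resize(S["image"][180:340,230:390],(400,400)),cv2.resize(T["image"][180:340,270:430],(400,400))])[:,:,::-1])
E
```

```text
8.57 [ 542.  -168.6  150.1] [-90.  -0. -59.] [ 0.4 -0.1  0. ] 30.1 [-0.12  0.69  0.59  1.84 -0.53  0.77 -0.27]
```

View pics/e.png

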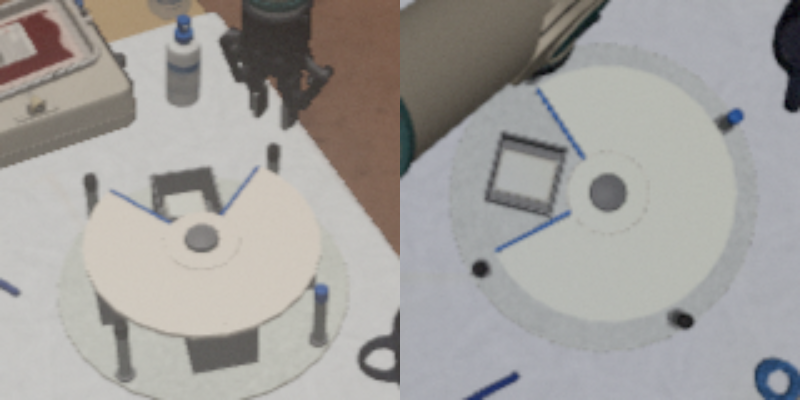

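```bash
python3 - <<'E'
from h import *
c=(542.4,-168.5,150,-58.8)
n=15;w=[]
for k in range(1,n+1):
    t=31.1-90*k/n;a=np.radians(t); w.append((414+150*np.cos(a),-246+150*np.sin(a),93,-67+t-22.9))
rows(c,w,1.8)
E
```

```text
[[1.57, 5.7, -0.08, 0.105, 1.8], [3.12, 5.7, -0.33, 0.209, 1.8], [4.64, 5.7, -0.74, 0.314, 1.8], [6.1, 5.7, -1.31, 0.419, 1.8], [7.5, 5.7, -2.02, 0.524, 1.8], [8.82, 5.7, -2.88, 0.628, 1.8], [10.03, 5.7, -3.87, 0.733, 1.8], [11.14, 5.7, -4.98, 0.838, 1.8], [12.13, 5.7, -6.2, 0.942, 1.8], [12.98, 5.7, -7.52, 1.047, 1.8], [13.69, 5.7, -8.92, 1.152, 1.8], [14.25, 5.7, -10.39, 1.257, 1.8], [14.66, 5.7, -11.9, 1.361, 1.8], [14.9, 5.7, -13.46, 1.466, 1.8], [14.98, 5.7, -15.02, 1.571, 1.8]]
```

>>> apply_moves:
  motion:
    - [0,3,0,0,3]
    - [0,5.7,0,0,3]
    - [0,5.7,0,0,1.8]
    - [0,5.7,0,0,1.8]

```text
clock: 9.18
eef_pos: [542.2, -169.1, 93.9]
tool_rot: [-1.571, -0.001, -1.029]
force: [0.8, -0.1, 0.2]
width: 17.9
```

>>> apply_moves:
  motion:
    - [1.6,0,-0.1,0.105,1.8]
    - [3.1,0,-0.3,0.21,1.8]
    - [4.6,0,-0.7,0.315,1.8]
    - [6.1,0,-1.3,0.42,1.8]
    - [7.5,0,-2,0.525,1.8]
    - [8.8,0,-2.9,0.63,1.8]
    - [10,0,-3.9,0.735,1.8]

```text
clock: 10.05
eef_pos: [562.1, -272.5, 94.4]
tool_rot: [-1.568, 0.003, -1.765]
force: [2.4, 2.7, -2.0]
width: 17.9
```

```bash
python3 - <<'E'
from h import *
T=ctrl.get_image("top")
st()
crop(T,295,205,355,285,7,"f.png")
E
```

```text
10.1 [ 561.  -276.    94.7] [-8.980e+01 -1.000e-01 -1.014e+02] [ 2.   1.  -0.1] 17.8 [ 0.    0.88  0.72  1.72 -0.76  0.84 -0.69]
```

View pics/f.png

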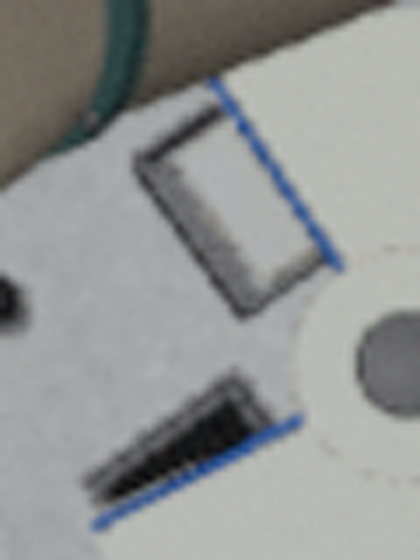

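```bash
python3 - <<'E'
from h import *
a=np.radians(-58.8)
c=(542.4+100*np.cos(a)+39*np.sin(a),-168.5+100*np.sin(a)-39*np.cos(a),93,-58.8-np.degrees(.735));print(c)
n=8;w=[];t0=-10.9
for k in range(1,n+1):
    t=t0+(-58.9-t0)*k/n;a=np.radians(t); w.append((414+150*np.cos(a),-246+150*np.sin(a),93,-67+t-22.9))
rows(c,w,1.8)
E
```

```text
(np.float64(560.8434947910532), np.float64(-274.23947938160273), 93, np.float64(-100.9123979421155))
[[1.57, -0.0, -0.04, 0.103, 1.8], [3.12, -0.0, -0.28, 0.207, 1.8], [4.64, -0.0, -0.69, 0.312, 1.8], [6.11, -0.0, -1.25, 0.417, 1.8], [7.5, -0.0, -1.96, 0.522, 1.8], [8.82, -0.0, -2.82, 0.626, 1.8], [10.04, -0.0, -3.8, 0.731, 1.8], [11.15, -0.0, -4.91, 0.836, 1.8]]
```

>>> apply_moves:
  motion:
    - [1.6,0,0,0.105,1.8]
    - [3.1,0,-0.3,0.205,1.8]
    - [4.6,0,-0.7,0.31,1.8]
    - [6.1,0,-1.25,0.415,1.8]
    - [7.5,0,-2,0.52,1.8]
    - [8.8,0,-2.8,0.625,1.8]
    - [10,0,-3.8,0.73,1.8]
    - [11.1,0,-4.9,0.835,1.8]
    - [11.1,0,-4.9,0.835,1.8]
    - [11.1,0,-4.9,0.835,1.8]
    - [11.1,0,-4.9,0.835,2.4]
    - [11.1,-3,-4.9,0.835,3]
    - [11.1,-7,-4.9,0.835,3]

```text
clock: 11.72
eef_pos: [490.5, -372.5, 163.2]
tool_rot: [-1.573, -0.001, -2.597]
force: [0.5, -0.7, 0.3]
width: 30.1
```

```bash
python3 - <<'E'
from h import *
st()
a=np.radians(-100.91)
c=(560.84+111*np.cos(a)+49*np.sin(a),-274.24+111*np.sin(a)-49*np.cos(a),163,-100.91-np.degrees(.835));print(c)
w=[];p=np.array(c)
for q,n in(((570,-150,220,-90),6),((545,-50,270,-60),3),((530,52.5,270,-40),3)):
    q=np.array(q)
    w+= [p+(q-p)*k/n for k in range(1,n+1)];p=q
rows(c,w,4.5)
E
```

```text
11.72 [ 490.5 -372.5  163.2] [-9.010e+01 -1.000e-01 -1.488e+02] [ 0.5 -0.7  0.3] 30.1 [ 0.07  0.87  0.98  1.7  -0.83  1.04 -1.26]
(np.float64(491.717023486235), np.float64(-373.95967768638997), 163, np.float64(-148.75197589342372))
[[-3.05, -0.95, -2.51, -0.171, 4.5], [-6.1, -1.9, -5.03, -0.342, 4.5], [-9.16, -2.85, -7.54, -0.513, 4.5], [-12.21, -3.8, -10.06, -0.684, 4.5], [-15.26, -4.75, -12.57, -0.855, 4.5], [-18.31, -5.7, -15.09, -1.025, 4.5], [-19.33, -7.37, -18.37, -1.2, 4.5], [-20.34, -9.03, -21.65, -1.374, 4.5], [-21.36, -10.7, -24.93, -1.549, 4.5], [-22.71, -10.7, -28.11, -1.665, 4.5], [-24.05, -10.7, -31.29, -1.782, 4.5], [-25.4, -10.7, -34.47, -1.898, 4.5]]
```

```bash
python3 - <<'E'
from h import *
import pickle
S,T=pickle.load(open("p0.pkl","rb"))
th=np.linspace(0,2*np.pi,60)
ims=[]
for P,(x0,y0,x1,y1) in((S,(280,175,330,230)),(T,(215,190,265,245))):
    k=7
    im=cv2.resize(P["image"][y0:y1,x0:x1,::-1],None,fx=k,fy=k,interpolation=cv2.INTER_CUBIC).copy()
    for z,r,c in((0,22,(0,0,255)),(100,22,(0,255,0)),(104,12,(0,255,255)),(136,9,(255,0,255))):
        X=np.c_[530+r*np.cos(th),52.7+r*np.sin(th),0*th+z]
        uv=(proj(P,X)-[x0,y0]+.5)*k
        cv2.polylines(im,[uv.astype(int)],True,c,1)
    ims.append(im)
cv2.imwrite("pics/g.png",np.hstack(ims))
E
```

```text
(no output)
```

View pics/g.png

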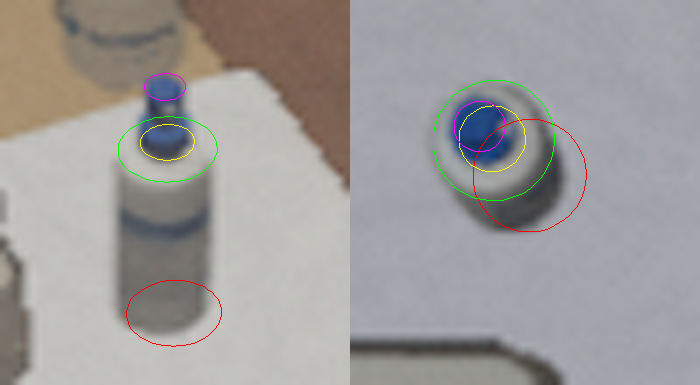

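>>> apply_moves:
  motion:
    - [-3,-1,-2.5,-0.17,4.5]
    - [-6.1,-1.9,-5,-0.34,4.5]
    - [-9.2,-2.9,-7.5,-0.51,4.5]
    - [-12.2,-3.8,-10,-0.68,4.5]
    - [-15.3,-4.8,-12.6,-0.855,4.5]
    - [-18.3,-5.7,-15.1,-1.03,4.5]
    - [-19.3,-7.4,-18.4,-1.2,4.5]
    - [-20.3,-9,-21.6,-1.375,4.5]
    - [-21.4,-10.7,-24.9,-1.55,4.5]
    - [-22.7,-10.7,-28.1,-1.665,4.5]
    - [-24,-10.7,-31.3,-1.78,4.5]
    - [-25.4,-10.7,-34.5,-1.9,4.5]
    - [-25.4,-10.7,-34.5,-1.9,4.5]

```text
clock: 13.35
eef_pos: [529.1, 56.9, 270.1]
tool_rot: [-1.57, 0.002, -0.691]
force: [-0.6, -0.3, -0.3]
width: 44.7
```

```bash
python3 - <<'E'
from h import *
import pickle
from scipy.optimize import minimize
S,T=pickle.load(open("p0.pkl","rb"))
th=np.linspace(0,2*np.pi,40)
def ring(x,y,z,r): return np.c_[x+r*np.cos(th),y+r*np.sin(th),0*th+z]
K=8
def mask(P,win,x,y,parts):
    x0,y0,x1,y1=win; m=np.zeros(((y1-y0)*K,(x1-x0)*K),np.uint8)
    for (za,zb,r) in parts:
        uv=proj(P,np.r_[ring(x,y,za,r),ring(x,y,zb,r)]); uv=(uv-[x0,y0]+.5)*K
        cv2.fillConvexPoly(m,cv2.convexHull(uv.astype(np.float32)).astype(int),1)
    return cv2.resize(m.astype(np.float32),(x1-x0,y1-y0),interpolation=cv2.INTER_AREA)
obs=[]
for n,P,win in(("S",S,(293,178,315,212)),("T",T,(222,198,246,222))):
    x0,y0,x1,y1=win
    h=P["image"][y0:y1,x0:x1].astype(float)
    b=(h[:,:,2]-h[:,:,0])
    m=np.clip((b-15)/50,0,1)
    if n=="S": m[20:]=0
    obs.append((n,P,win,m))
    cv2.imwrite(f"pics/m{n}.png",cv2.resize((m*255).astype(np.uint8),None,fx=10,fy=10,interpolation=0))
parts=[(104,118,12),(118,136,9)]
def cost(v,use="ST"):
    return sum(((mask(P,w,v[0],v[1],parts)-m)**2).sum() for n,P,w,m in obs if n in use)
for use in("ST","S","T"):
    g=[(cost((x,y),use),x,y) for x in np.arange(518,542,1.) for y in np.arange(42,68,1.)]
    print(use,sorted(g)[:4])
E
```

```text
ST [(np.float64(45.04895234375), np.float64(531.0), np.float64(56.0)), (np.float64(46.34654999999999), np.float64(532.0), np.float64(56.0)), (np.float64(46.4140890625), np.float64(531.0), np.float64(55.0)), (np.float64(46.85828828125), np.float64(532.0), np.float64(57.0))]
S [(np.float64(32.806085546875), np.float64(530.0), np.float64(54.0)), (np.float64(32.882052343750004), np.float64(531.0), np.float64(58.0)), (np.float64(33.317316015624996), np.float64(530.0), np.float64(55.0)), (np.float64(33.382071875), np.float64(529.0), np.float64(53.0))]
T [(np.float64(10.44723203125), np.float64(532.0), np.float64(56.0)), (np.float64(11.1756890625), np.float64(532.0), np.float64(55.0)), (np.float64(11.318589453125), np.float64(531.0), np.float64(56.0)), (np.float64(11.665776953125), np.float64(531.0), np.float64(55.0))]
```

```bash
cd pics; python3 -c "
import cv2,numpy as np
a=cv2.imread('mS.png');b=cv2.imread('mT.png');h=max(a.shape[0],b.shape[0])
f=lambda i:cv2.copyMakeBorder(i,0,h-i.shape[0],0,10,0,value=(0,0,255))
cv2.imwrite('m.png',np.hstack([f(a),f(b)]))"; cd ..; python3 - <<'E'
from h import *
S=ctrl.get_image("scene");crop(S,260,110,350,230,5,"i.png");print(ctrl.mark_of(S,"spray"),ctrl.search_frame(S,"spray"))
E
```

```text
[{'location': [526.4, 57.6, -6.3], 'confidence': 0.7}, {'location': [285.1, -325.5, 109.9], 'confidence': 0.46}] [{'location': [523.5, 45.8, 67.3], 'confidence': 0.83}]
```

View pics/m.png

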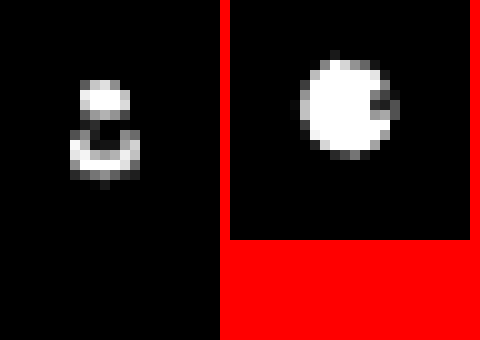

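View pics/i.png

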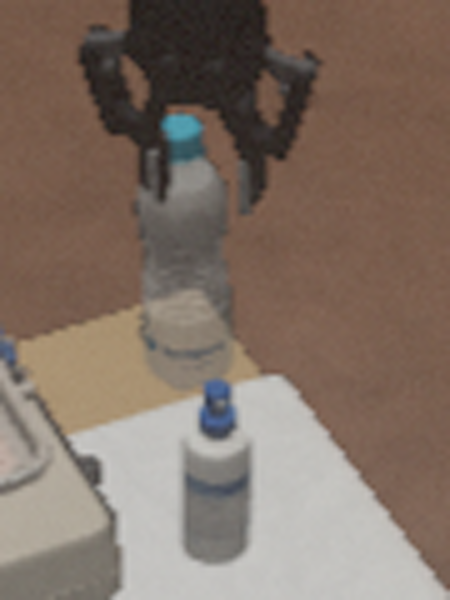

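```bash
python3 - <<'E'
from h import *
st()
a=np.radians(-148.752)
c=(491.717-254*np.cos(a)+345*np.sin(a),-373.96-254*np.sin(a)-345*np.cos(a),270,-148.752+np.degrees(1.9));print(c)
rows(c,[(531,56.5,z,c[3]) for z in(225,180,145,120,107)],4.5)
E
```

```text
13.5 [529.7  52.1 270.5] [-90.   -0.  -40.1] [ 0.9  0.7 -0.3] 44.9 [-0.59  0.48  0.66  1.81 -0.35  0.97 -0.49]
(np.float64(529.9027361560157), np.float64(52.751670281260516), 270, np.float64(-39.89001892514361))
[[-0.16, 4.5, 0.36, -0.0, 4.5], [-0.16, 9.0, 0.36, -0.0, 4.5], [-0.16, 12.5, 0.36, -0.0, 4.5], [-0.16, 15.0, 0.36, -0.0, 4.5], [-0.16, 16.3, 0.36, -0.0, 4.5]]
```

>>> apply_moves:
  motion:
    - [-0.2,4.5,0.4,0,4.5]
    - [-0.2,9,0.4,0,4.5]
    - [-0.2,11.5,0.4,0,4.5]
    - [-0.2,12.2,0.4,0,4.5]
    - [-0.2,12.2,0.4,0,4.5]

```text
clock: 14.12
eef_pos: [531.2, 56.5, 148.6]
tool_rot: [-1.571, -0.001, -0.7]
force: [0.4, 0.1, 0.0]
width: 44.8
```

```bash
python3 - <<'E'
from h import *
st()
S=ctrl.get_image("scene");crop(S,275,150,335,230,8,"j.png")
E
```

```text
14.12 [531.2  56.5 148.6] [-90.   -0.  -40.1] [0.4 0.1 0. ] 44.8 [-0.51  0.64  0.54  1.93 -0.49  0.7  -0.37]
```

View pics/j.png

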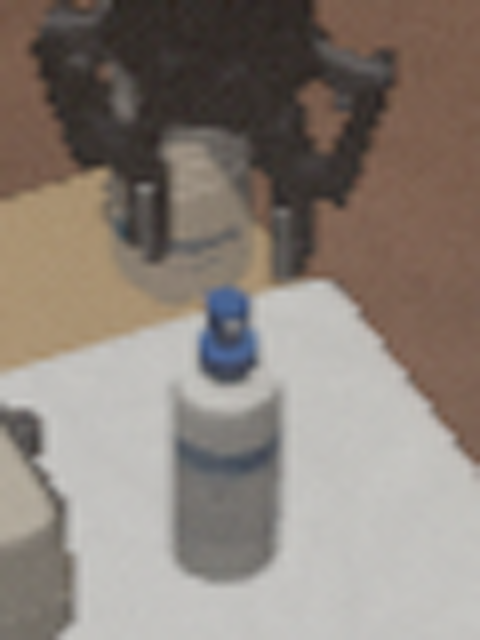

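>>> apply_moves:
  motion:
    - [0.2,2,0,0,4.5]
    - [0.2,3.4,0,0,4.5]
    - [0.2,4.1,0,0,4.5]
    - [0.2,4.1,0,0,4.5]

```text
clock: 14.68
eef_pos: [532.2, 56.2, 107.2]
tool_rot: [-1.571, 0.0, -0.698]
force: [-0.2, -0.4, -0.8]
width: 44.8
```

```bash
python3 - <<'E'
from h import *
st()
S=ctrl.get_image("scene");crop(S,275,150,335,230,8,"k.png")
E
```

```text
14.68 [532.2  56.2 107.2] [-90.   0. -40.] [-0.2 -0.4 -0.8] 44.8 [-0.47  0.7   0.48  1.96 -0.54  0.62 -0.32]
```

View pics/k.png

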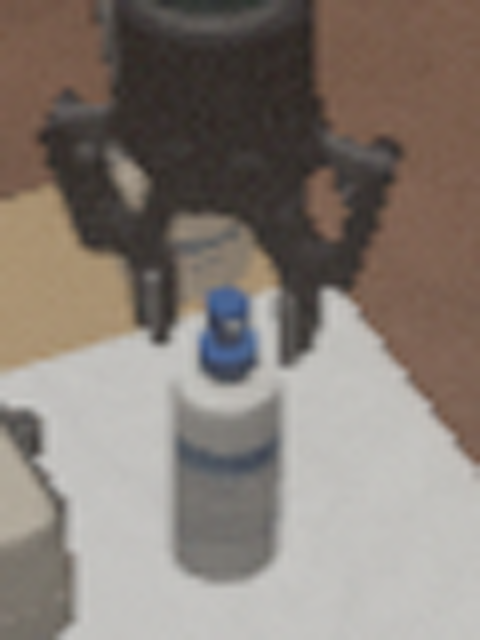

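>>> apply_moves:
  motion:
    - [0,0,0,0,3.2]
    - [0,0,0,0,2.6]
    - [0,0,0,0,1.2]
    - [0,0,0,0,1.2]
    - [0,0,0,0,1.2]

```text
clock: 15.35
eef_pos: [532.8, 56.1, 107.9]
tool_rot: [-1.57, -0.001, -0.698]
force: [-0.0, -0.4, 5.4]
width: 19.9
```

```bash
python3 - <<'E'
from h import *
st()
S=ctrl.get_image("scene");crop(S,275,150,335,230,8,"l.png")
E
```

```text
15.35 [532.8  56.1 107.9] [-89.9  -0.  -40. ] [-0.  -0.4  5.4] 19.9 [-0.47  0.7   0.48  1.96 -0.55  0.62 -0.32]
```

View pics/l.png

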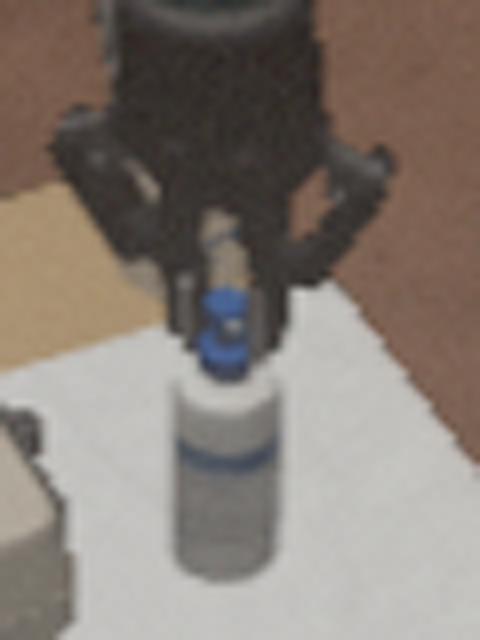

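>>> apply_moves:
  motion:
    - [0,-0.5,0,0,1.2]
    - [0,-1,0,0,1.2]
    - [0,-2,0,0,1.2]
    - [0,-2,0,0,1.2]

```text
clock: 15.9
eef_pos: [532.9, 56.2, 128.2]
tool_rot: [-1.57, -0.001, -0.698]
force: [-0.2, -0.0, -1.5]
width: 19.8
```

```bash
python3 - <<'E'
from h import *
st()
S=ctrl.get_image("scene");crop(S,275,150,335,230,8,"n.png")
E
```

```text
15.9 [532.9  56.2 128.2] [-89.9  -0.1 -40. ] [-0.2 -0.  -1.5] 19.8 [-0.49  0.67  0.51  1.95 -0.52  0.66 -0.35]
```

View pics/n.png

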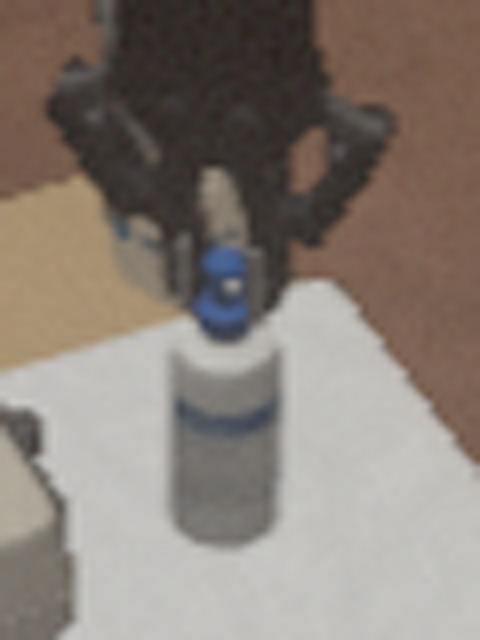

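```bash
python3 - <<'E'
from h import *
import pickle
T=ctrl.get_image("top");S=ctrl.get_image("scene");pickle.dump((S,T),open("p1.pkl","wb"))
k=5;x0,y0=280,185
im=cv2.resize(T["image"][y0:y0+140,x0:x0+140,::-1],None,fx=k,fy=k,interpolation=cv2.INTER_CUBIC).copy()
cv2.imwrite("pics/o0.png",im)
def dr(P,im,pts,c,o,k): cv2.polylines(im,[((proj(P,pts)-o+.5)*k).astype(int)],True,c,1)
C=np.array([414,-246]);phi=np.radians(76.1);u=np.array([np.cos(phi),np.sin(phi)]);v=np.array([-u[1],u[0]])
for h,z,c in((36,80,(0,0,255)),(33,27,(0,255,0))):
    q=[np.r_[C+u*(85+a*h)+v*b*h,z] for a,b in((1,1),(1,-1),(-1,-1),(-1,1))]
    dr(T,im,np.array(q),c,[x0,y0],k)
cv2.imwrite("pics/o.png",im)
for q in("bin","opening","carousel","wheel","blue_peg"): print(q,[(r["location"],r["confidence"]) for P in(T,S) for r in ctrl.mark_of(P,q)[:2]])
E
```

```text
bin [([393.4, -332.6, 24.6], 0.8)]
opening [([434.9, -165.4, 91.9], 0.84)]
carousel [([412.1, -247.3, 1.0], 0.92), ([412.3, -251.2, -2.1], 0.85)]
wheel [([412.3, -252.2, -2.5], 0.71)]
blue_peg [([289.2, -325.8, 104.9], 0.58), ([286.8, -327.0, 110.6], 0.83)]
```

View pics/o.png

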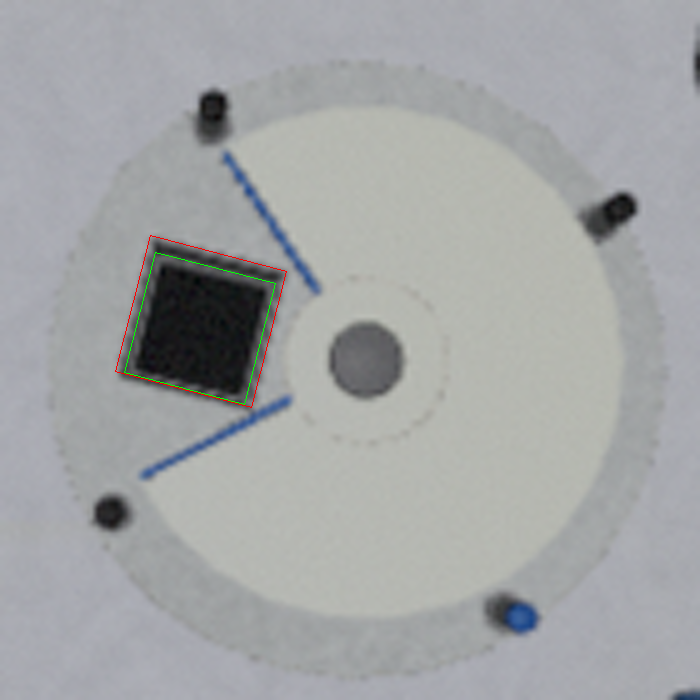

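```bash
python3 - <<'E'
from h import *
import pickle
S,T=pickle.load(open("p1.pkl","rb"))
g=T["image"][225:275,295:345].max(2); m=(g<45).astype(np.uint8)
n,l,stt,ce=cv2.connectedComponentsWithStats(m);i=1+stt[1:,4].argmax()
c=np.argwhere(l==i)[:,::-1].astype(np.float32)
r=cv2.minAreaRect(c);b=cv2.boxPoints(r)+[295,225]
W=np.array([back(T,*p,27) for p in b]);print(stt[i],W.round(1).tolist(),W.mean(0),[np.degrees(np.arctan2(*(W[(k+1)%4]-W[k])[1::-1])) for k in range(4)],[np.linalg.norm(W[(k+1)%4]-W[k]) for k in range(4)])
print(back(T,*(ce[i]+[295,225]),27))
t=lambda x,y:(280+x/5-.4,185+y/5-.4)
P=[back(T,*t(*a),108)[:2] for a in((212,102),(622,206),(521,618),(111,511))]
C=np.mean(P,0);print(C,[(np.degrees(np.arctan2(*(p-C)[::-1])),np.hypot(*(p-C))) for p in P])
c=(532.7,55.2,127,-39.89)
w=[];p=np.array(c)
for q,n in(((532,56,215,-40),3),((480,-60,220,-40),4),((433,-164.5,220,-40),4)):
    q=np.array(q)
    w+= [p+(q-p)*k/n for k in range(1,n+1)];p=q
rows(c,w,1.2)
E
```

```text
[ 12  13  26  26 466] [[412.0, -129.7, 27.0], [467.8, -142.8, 27.0], [454.7, -197.9, 27.0], [399.0, -184.6, 27.0]] [ 433.37458458 -163.764709     27.        ] [np.float64(-13.234973444010812), np.float64(-103.35446139120432), np.float64(166.60266728306684), np.float64(76.70583078506861)] [np.float64(57.32259522219829), np.float64(56.602542263683084), np.float64(57.26309477683801), np.float64(56.44018286351092)]
[ 433.35672683 -163.67358181   27.        ]
[ 414.99556755 -246.36064547] [(np.float64(31.552462452940233), np.float64(150.45008472554605)), (np.float64(-58.56121887288325), np.float64(149.69268878073225)), (np.float64(-148.79597211791028), np.float64(149.9363449668957)), (np.float64(121.63699439278949), np.float64(148.7807492115688))]
[[-0.04, -2.93, 0.01, 0.001, 1.2], [-0.07, -5.87, 0.01, 0.001, 1.2], [-0.11, -8.8, 0.02, 0.002, 1.2], [0.76, -8.93, -3.04, 0.002, 1.2], [1.62, -9.05, -6.1, 0.002, 1.2], [2.48, -9.18, -9.16, 0.002, 1.2], [3.34, -9.3, -12.22, 0.002, 1.2], [4.12, -9.3, -14.98, 0.002, 1.2], [4.89, -9.3, -17.73, 0.002, 1.2], [5.67, -9.3, -20.49, 0.002, 1.2], [6.44, -9.3, -23.25, 0.002, 1.2]]
```

>>> apply_moves:
  motion:
    - [0,-3,0,0,1.2]
    - [0,-6,0,0,1.2]
    - [0,-9,0,0,1.2]
    - [0.3,-10,-1.5,0,1.2]
    - [1,-10.3,-4,0,1.2]
    - [1.8,-10.3,-6.8,0,1.2]
    - [2.6,-10.3,-9.6,0,1.2]
    - [3.4,-10.3,-12.4,0,1.2]
    - [4.1,-10.3,-15,0,1.2]
    - [4.9,-10.3,-17.7,0,1.2]
    - [5.6,-10.3,-20.2,0,1.2]
    - [6.2,-10.3,-22.2,0,1.2]
    - [6.4,-10.3,-23.2,0,1.2]
    - [6.4,-10.3,-23.2,0,1.2]
    - [6.4,-10.3,-23.2,0,1.2]

```text
clock: 18.42
eef_pos: [432.3, -161.9, 230.0]
tool_rot: [-1.571, 0.001, -0.697]
force: [0.1, -0.9, -1.1]
width: 19.6
```

```bash
python3 - <<'E'
from h import *
st()
S=ctrl.get_image("scene");crop(S,250,140,370,280,5,"q.png")
T=ctrl.get_image("top");crop(T,270,180,390,300,5,"q2.png")
E
```

```text
18.43 [ 432.3 -161.9  230. ] [-90.    0.  -39.9] [ 0.1 -0.9 -1.1] 19.6 [-0.16  0.43  0.64  2.03 -0.36  0.79 -0.  ]
```

View pics/q.png

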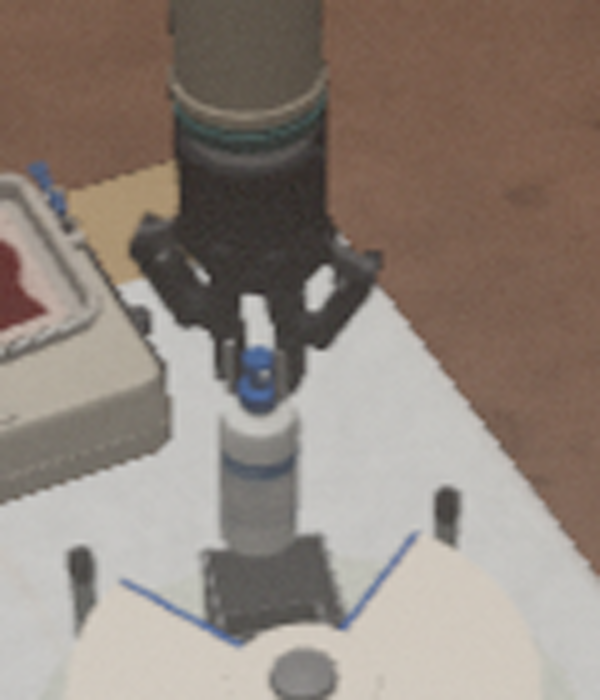

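View pics/q2.png

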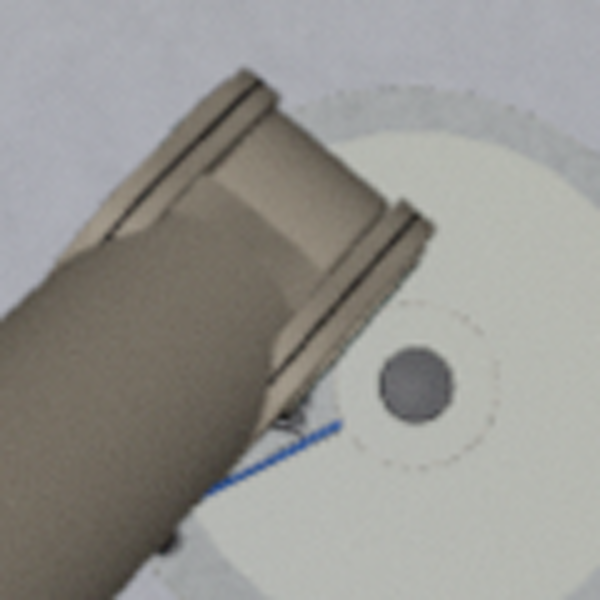

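```bash
python3 - <<'E'
from h import *
st()
S=ctrl.get_image("scene");x0,y0,k=280,190,8
im=cv2.resize(S["image"][y0:y0+75,x0:x0+60,::-1],None,fx=k,fy=k,interpolation=cv2.INTER_CUBIC).copy()
th=np.linspace(0,2*np.pi,60)
for z,r,c in((122,22,(0,0,255)),(222,22,(0,255,0)),(240,12,(0,255,255))):
    X=np.c_[433+r*np.cos(th),-163+r*np.sin(th),0*th+z]
    cv2.polylines(im,[((proj(S,X)-[x0,y0]+.5)*k).astype(int)],True,c,1)
cv2.imwrite("pics/r.png",im)
E
```

```text
18.52 [ 432.5 -161.8  230.1] [-90.    0.  -39.9] [-0.3  0.2 -1. ] 19.7 [-0.16  0.43  0.64  2.03 -0.36  0.79 -0.  ]
```

View pics/r.png

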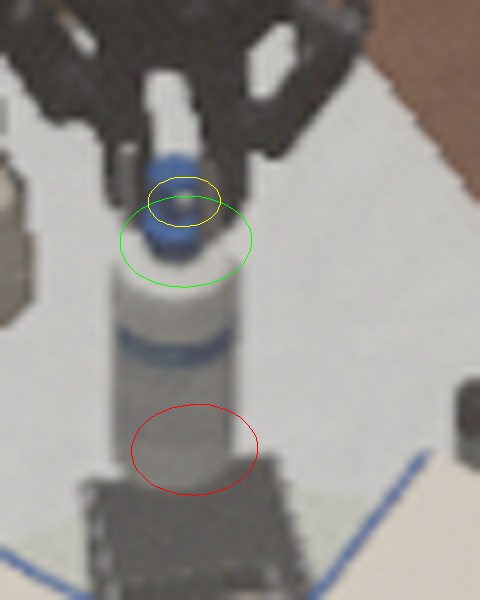

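```bash
python3 - <<'E'
from h import *
import pickle
S=ctrl.get_image("scene");S1=pickle.load(open("p1.pkl","rb"))[0]
x0,y0,k=280,190,8
out=[]
for P in(S,S1):
    im=cv2.resize(P["image"][y0:y0+95,x0:x0+60,::-1],None,fx=k,fy=k,interpolation=cv2.INTER_CUBIC).copy()
    phi=np.radians(76.5);u=np.array([np.cos(phi),np.sin(phi)]);v=np.array([-u[1],u[0]]);B=np.array([433.4,-163.7])
    for z in(23,80):
        q=np.array([np.r_[B+u*a*36+v*b*36,z] for a,b in((1,1),(1,-1),(-1,-1),(-1,1))])
        cv2.polylines(im,[((proj(P,q)-[x0,y0]+.5)*k).astype(int)],True,(0,0,255),1)
    out.append(im[200:])
cv2.imwrite("pics/r2.png",np.hstack(out))
E
```

```text
(no output)
```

View pics/r2.png

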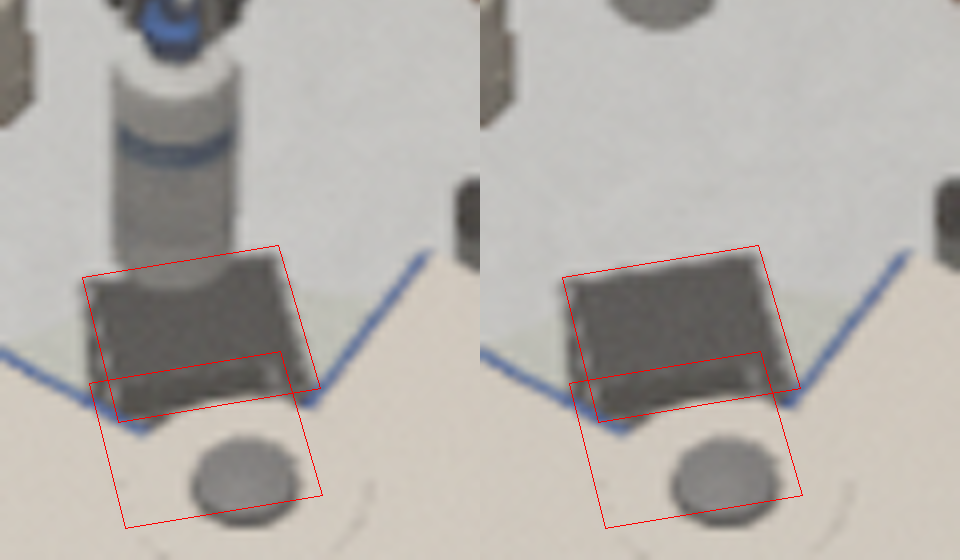

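>>> apply_moves:
  motion:
    - [0.4,0.5,0,0,1.2]
    - [0.4,2,0,0,1.2]
    - [0.4,3.3,0,0,1.2]
    - [0.4,4,0,0,1.2]
    - [0.4,4,0,0,1.2]

```text
clock: 19.25
eef_pos: [434.7, -165.2, 189.6]
tool_rot: [-1.572, 0.001, -0.698]
force: [-0.5, -0.6, -0.8]
width: 19.9
```

```bash
python3 - <<'E'
from h import *
st()
S=ctrl.get_image("scene");x0,y0,k=280,190,8
im=cv2.resize(S["image"][y0:y0+75,x0:x0+60,::-1],None,fx=k,fy=k,interpolation=cv2.INTER_CUBIC).copy()
T=ctrl.get_image("top")
cv2.imwrite("pics/u.png",np.hstack([im,cv2.resize(T["image"][210:285,290:330,::-1],(320,600))]))
E
```

```text
19.25 [ 434.7 -165.2  189.6] [-90.    0.1 -40. ] [-0.5 -0.6 -0.8] 19.9 [-0.11  0.49  0.59  2.07 -0.42  0.7   0.06]
```

View pics/u.png

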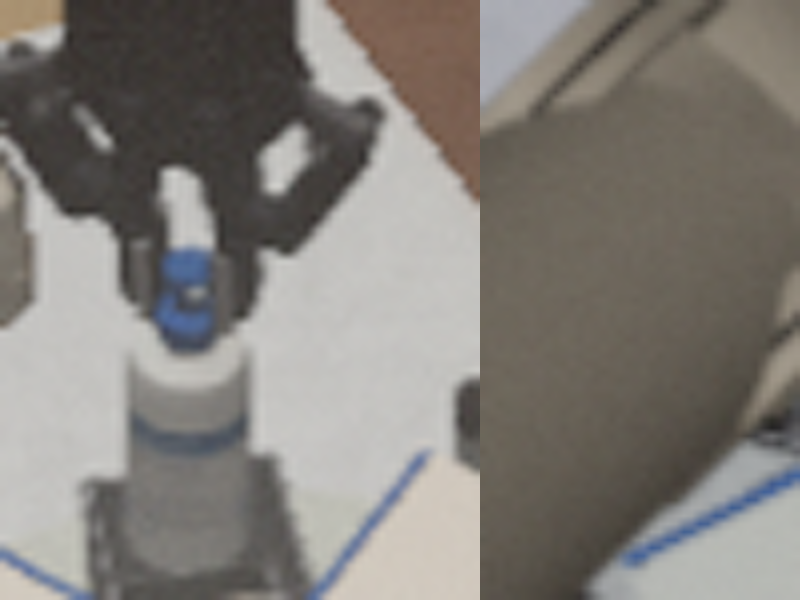

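>>> apply_moves:
  motion:
    - [0.3,0,0,0,1.2]
    - [0.3,1,0,0,1.2]
    - [0.3,2,0,0,1.2]
    - [0.3,3,0,0,1.2]
    - [0.3,4,0,0,1.2]
    - [0.3,4.6,0,0,1.2]
    - [0.3,4.9,0,0,1.2]
    - [0.3,4.9,0,0,1.2]

```text
clock: 20.35
eef_pos: [437.6, -167.2, 141.2]
tool_rot: [-1.571, 0.0, -0.698]
force: [-0.4, -0.6, -0.4]
width: 19.8
```

```bash
python3 - <<'E'
from h import *
st()
S=ctrl.get_image("scene");crop(S,275,190,345,260,8,"v.png")
E
```

```text
20.35 [ 437.6 -167.2  141.2] [-90.   0. -40.] [-0.4 -0.6 -0.4] 19.8 [-0.04  0.57  0.51  2.11 -0.5   0.58  0.13]
```

View pics/v.png

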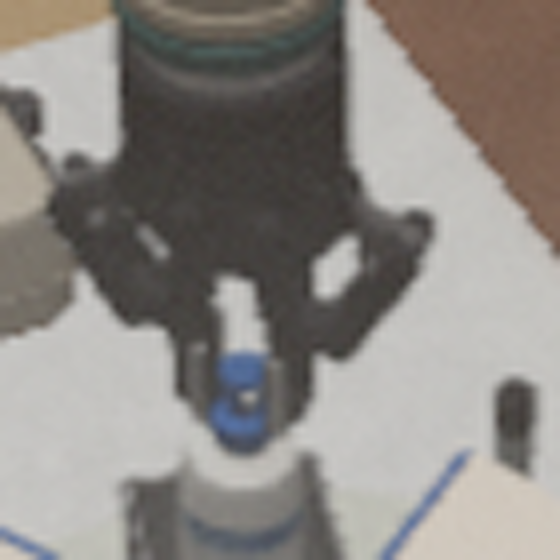

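>>> apply_moves:
  motion:
    - [0,0.2,0,0,1.2]
    - [0,0.4,0,0,1.2]
    - [0,0.6,0,0,1.2]
    - [0,0.6,0,0,1.2]

```text
clock: 20.9
eef_pos: [437.5, -167.1, 135.2]
tool_rot: [-1.571, 0.0, -0.698]
force: [0.6, 0.4, -0.6]
width: 19.9
```

>>> apply_moves:
  motion:
    - [0,0.1,0,0,1.2]
    - [0,0.1,0,0,1.2]

```text
clock: 21.15
eef_pos: [437.9, -167.6, 134.9]
tool_rot: [-1.57, -0.001, -0.698]
force: [-0.6, 0.4, 5.3]
width: 20.0
```

>>> apply_moves:
  motion:
    - [0,0,0,0,2.2]
    - [0,0,0,0,2.8]
    - [0,0,0,0,3.6]
    - [0,0,0,0,4.5]
    - [0,0,0,0,4.5]
    - [0,0,0,0,4.5]

```text
clock: 21.9
eef_pos: [437.5, -167.2, 134.3]
tool_rot: [-1.571, 0.0, -0.698]
force: [0.2, -0.7, 0.5]
width: 45.2
```

```bash
python3 - <<'E'
from h import *
st()
S=ctrl.get_image("scene");crop(S,275,190,345,260,8,"w.png")
E
```

```text
21.9 [ 437.5 -167.2  134.3] [-90.   0. -40.] [ 0.2 -0.7  0.5] 45.2 [-0.03  0.58  0.5   2.12 -0.51  0.56  0.14]
```

View pics/w.png

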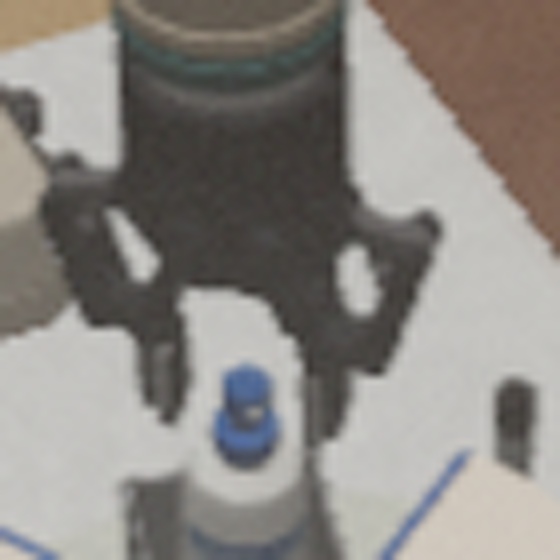

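Released and upright. I'll lift straight up, then withdraw so the top camera can see the bin.

>>> apply_moves:
  motion:
    - [0,-1,0,0,4.5]
    - [0,-3,0,0,4.5]
    - [0,-6,0,0,4.5]
    - [0,-10,0,0,4.5]
    - [0,-14,0,0,4.5]
    - [-2,-16,3,0,4.5]
    - [-4,-16,7,0,4.5]
    - [-6,-16,12,0,4.5]
    - [-6,-16,17,0,4.5]
    - [-6,-16,22,0,4.5]
    - [-6,-16,27,0,4.5]
    - [-6,-16,27,0,4.5]
    - [-6,-16,27,0,4.5]

```text
clock: 23.58
eef_pos: [564.5, 77.3, 294.5]
tool_rot: [-1.572, -0.0, -0.699]
force: [0.1, -0.9, -0.2]
width: 45.0
```

```bash
python3 - <<'E'
from h import *
st()
S=ctrl.get_image("scene");T=ctrl.get_image("top")
cv2.imwrite("pics/x.png",S["image"][:,:,::-1])
crop(T,275,180,445,300,4,"y.png")
for q in("spray","mug","cup","water_bottle"): print(q,[(r["location"],r["confidence"]) for P in(S,T) for r in ctrl.mark_of(P,q)[:1]])
E
```

```text
23.57 [564.5  77.3 294.5] [-90.1  -0.  -40. ] [ 0.1 -0.9 -0.2] 45.0 [-0.6   0.51  0.64  1.68 -0.34  1.07 -0.55]
spray [([428.8, -162.6, 21.3], 0.72), ([437.5, -166.5, 26.5], 0.64)]
mug [([563.3, -465.0, -3.7], 0.62), ([562.3, -459.9, -0.2], 0.79)]
cup [([368.8, -521.9, 0.7], 0.9), ([366.6, -520.2, 2.8], 0.72)]
water_bottle [([581.9, 223.1, 0.7], 0.95), ([585.8, 227.2, -0.6], 0.46)]
```

View pics/x.png

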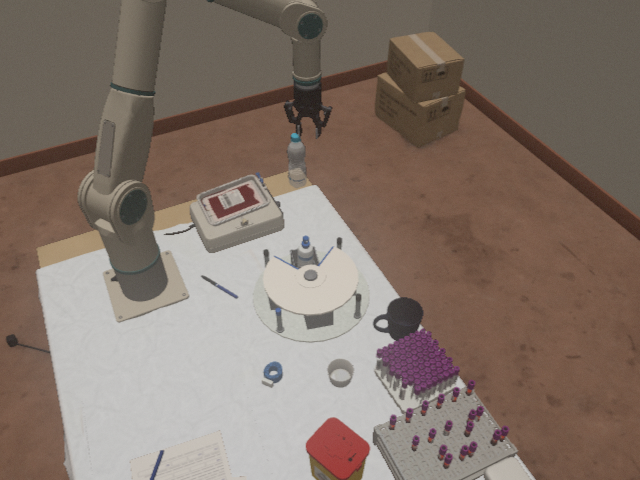

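View pics/y.png

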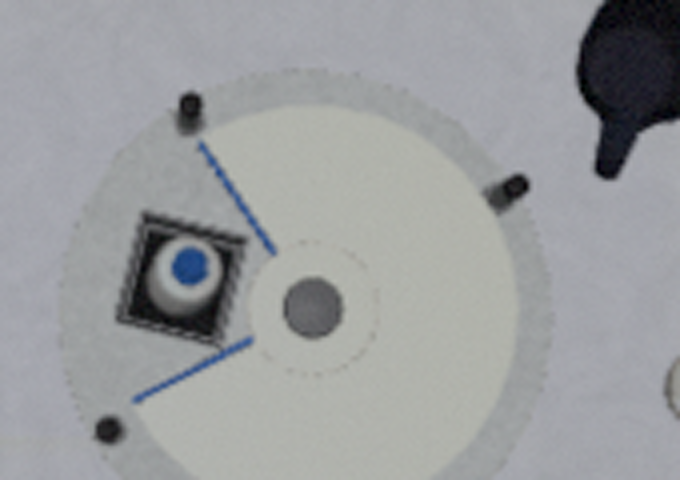

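The top view shows the bottle upright in the middle of the matted bin (blue head at crop pixel 190,265). The bin is squarely between the blue edges, and the gripper is well clear. The mug, cup and water bottle are where they were. Handing in.

```bash
python3 -c "
from cell import ctrl
print(ctrl.finish_job())"
```

```text
the job is handed in; nothing more can be done
None
```

The spray bottle is standing upright in the free bin, released, and the job was handed in at about 23.6 s of the 72 s allowed.

- **Finding the bin:** I turned the wheel clockwise by its pegs in two strokes of about 82° and 90°. The second bin under the opening was also full. The third showed the black mat.
- **Alignment:** With the free bin under the opening, I measured it at about 76.5° against 76.1° for the opening's middle.
- **Placing:** I lifted the bottle by its neck and lowered it until the wrist read about 5 N on the mat. Then I let go, went straight up and moved well clear.

**Last checks:**
- **Bottle:** The top picture shows it upright near the middle of the bin, with clearance on all sides.
- **Other things:** The networks put the mug, cup and water bottle within about 5 mm of where they were at the start, which is about their normal error, and the pictures show no shift.

**Disagreements:**
- **Cameras:** The two cameras differed by a few mm on the bottle's position: (429, -163) from the scene camera and (437, -166) from the top one. I lined it up against the bin directly in the pictures instead.
- **Grip width:** It read about 20 mm rather than the 24 mm neck, but the grip held firmly.

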